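# Wedge the sagging wing of the paper trimmer level

### The job

The front wing of the paper trimmer has lost its foot and sags. Take the wooden wedge from the desk, lead its thin end under the middle of the wing's front edge, where the stub of the foot sits between the two rivets, and push it straight in until the wing lies level with the bed and the wedge sits firmly tight under it, without forcing it. Let go and leave the other things where they are.

Things in the scene. Friction and masses are not known exactly. Their poses are not given: they have to be found in the camera images.
- trimmer: Paper trimmer: grey bed 215 mm deep, 300 wide, on rubber feet, blade arm along its right side, wing at its front. Heavy, does not shift. The hinge line stands 23 to 24 mm over the desk. Origin under the middle of the hinge line; x points away from the wing, y left.
- wing: Front wing: dark metal leaf 140 mm deep, 300 wide, 8 thick, 0.2 to 0.42 kg, hinged along its back edge to the bed. Origin mid hinge line in its top face; x from free front edge to hinge (the wedge is pushed this way), y left, z normal. Swings freely; level is as far up as it goes: there it butts on the bed and comes up hard. Hangs at its lower stop now, sagging by 2.9 degrees.
- wing_edge (a point): Midway along the wing's lower front edge, between two steel rivets on its top face, 35 mm to either side; axes as the wing's. Right behind it, hidden below, the seized stub of the screw foot, 14 mm across, stands 1.5 to 4 mm proud of the underside: the wedge bears on this. The edge is 8 to 9 mm above the desk now, 15 to 16 mm once level.
- wedge: Loose light wooden wedge, 130 mm long, 30 wide, 60 g, lying flat. Origin at the centre of its underside, x to the thin end, z up. From the thin end (3 mm high) it rises evenly over 101.5 mm (1 in 7) to 17.5 mm, then a level tail 28.5 mm long. Friction on desk and wing 0.54 to 0.66: it stays where it is driven.
- wedge_tail (a point): Centre of the wedge's tail, 8.7 mm above its underside, 50.7 mm behind its origin, 115.7 mm behind its thin end; axes as the wedge's. Grasp here across the 30 mm width. Carrying the wing it slides in at 3 to 9 N; it is firmly tight once pushed with 14 to 18 N against the hard stop; over 22 N would force the hinge.
- wedge_nose (a point): Middle of the lower edge of the wedge's thin end; axes as the wedge's.
- eraser: Loose eraser, 21x45x12 mm, lying near the wedge. Leave it. Origin at the centre of its underside.
- glue_stick: Loose glue stick, 27 mm round, 90 mm tall, standing near the wedge. Leave it. Origin at the centre of its underside.
- sticky_notes: Loose block of sticky notes, 76x76x23 mm, left of the trimmer. Leave it. Origin at the centre of its underside.
Not all that is in view belongs to the job. There is more than one size of the wedge; the job needs the largest.

How it is judged (in metres and radians):
On the way:
1. the wedge's thin end is under the front edge of the wing, between the rivets, while the wing still sags (x of wedge_nose in the frame of wing above -0.138 m and z of wedge_nose in the frame of wing below -0.008 m and y of wedge_nose in the frame of wing between -0.035 and 0.035 m and angle between wing's own z axis and vertical above 0.02 rad), for 0.05 s.
At the end, for the whole second after the job is handed in: The wing is level with the bed to within about 0.5 degrees and the wedge, at rest and flat on the desk, bears up on it with more than 4.5 N (the wing's weight alone gives at most 2.6 N), within 35 mm of the middle of the wing and within 11 degrees of straight in (angle between wing's own z axis and vertical below 0.009 rad and contact force between wedge and wing above 4.5 N and y of wedge in the frame of wing between -0.035 and 0.035 m and angle between the x axis of wedge and the x axis of wing, either way round below 0.2 rad and angle between wedge's own z axis and vertical below 0.05 rad and linear speed of wedge below 0.01 m/s); the robot touches nothing.
It fails at once if the wedge is forced: it presses on the wing with more than 15 N (contact force between wedge and wing above 15 N).
It fails at once if the eraser, the glue stick or the sticky notes are moved by more than 30 mm (distance of any of eraser, glue_stick, sticky_notes from where it was at the start of the episode above 0.03 m).
It also fails if it takes over 67 s, if anything falls off the work surface, if the arm or the gripper's body presses on something with over 40 N, if the wrist force passes 120 N, or if a joint passes its speed limit or range.

### The arm

A 6-joint arm with a two-finger parallel gripper is mounted at the origin on a cart in front of the work surface, level with it; the furniture and walls round the work are solid. World frame = base frame: x ahead of the robot, y to its left, z up, the work surface at z = 0. Lengths are in mm, angles in rad, forces in N, time in s.
With the tool pointing down it reaches from about 325 to 900 mm from the base axis. Payload 6.1 kg.
Tool frame: the origin (TCP) lies midway between the tips of the shut fingers; the grasp point (between the pads) lies 19 mm behind it (robot.grip_point_offset is the distance from the TCP to the grasp point, in mm); z points along the fingers, y is the line along which they close (so a half turn about z gives the same grasp; the last joint's range is limited). The gripper opens to 87 mm and grips with 3 to 60 N. Pads are 19 mm wide; open, the fingers measure 117 mm over their backs; the gripper's body (75 mm by 190 mm) begins 51 mm behind the grasp point.
Start: joints at [-0.126, 0.22, 1.526, -0, 1.395, -0.126], TCP at [624.993, -0.003, 222.538] pointing down, gripper open.
Joint ranges: [-2.98, 2.98], [-0.91, 2.08], [0.09, 2.57], [-1.24, 4.39], [0.2, 2.65], [-2.68, 2.68]. Speed limits (rad/s): [2.57, 2.57, 3.01, 3.14, 3.14, 3.14].

### API

Orientations are given as a unit quaternion [x, y, z, w].
In Python, from station import robot gives the robot as it stands. The module is installed in compiled form; this text tells all that it offers. Calls block until the motion is done:
- robot.move_ptp(position, orientation): joint-space move of the TCP to a pose.
- robot.servo_line(position, ori=None, max_speed=150, contact_N=None): straight line of the TCP; ori=None keeps the orientation; max_speed is the mean speed in mm/s. With contact_N (N) it stops when the force on the tool has changed by that much, and returns True; else False.
- robot.movej(angles): joint-space move.
- robot.move_gripper(opening, grip_force=None): opening from 0.0 (shut) to 1.0 (fully open); grip_force is the grip in N (None keeps the last); returns when the fingers have stopped.
- robot.pause(seconds).
- robot.ik(position, orientation): joint angles nearest the present ones, or None.
- robot.read_state(): the state.
- robot.camera(name): name is "scene" or "side" or "wrist"; returns a dict with "image" (384x512x3 uint8, blue, green, red), "mtx" (3x3 intrinsics, pixels), "rvec" (rotation vector, rad) and "tvec" (3), from world to camera coordinates, as OpenCV has them. Camera axes: x right, y down, z forward; pixel columns grow to the right and rows downward; lengths in mm; the calibration is good to about 2 mm. The wrist camera is an equidistant fisheye: a pixel r from the principal point sees the ray r / f radians off the axis. A picture is of the moment at which its call begins. There is no depth.
A pose or a line that the arm cannot do raises robot.Unreachable and nothing moves.
- robot.job_done(): hands the job in; it is judged then, once.
The state is a dict: "clock": time; "q": joint angles; "joint_velocities": joint speeds; "effort": joint torques, N m; "tool_pos": TCP position; "tool_rot": TCP orientation; "contact_force": force on the tool from outside, world axes, zero at the start; "wrist_torque": the same for the moment, N m; "finger_gap": opening from 0.0 (shut) to 1.0 (fully open); "finger_force": force on a finger pad.
Only numpy, scipy, OpenCV 4.12 (cv2) and the standard library are available. Lean on these libraries where they do the work, as an engineer would, in place of code of your own. Each camera call takes 0.05 s, during which the arm holds its last target. There are 200 camera calls.

## Working session

There is one attempt and no reset: what is moved stays moved. The work goes in short steps, each a Python script; the robot and the scene stay as the last script left them, time stands still between calls to the robot, and variables do not carry over. Pictures are saved under pics/ and viewed, at most 10 in all, crops included, and the job is handed in when it is done.

```bash
mkdir -p pics; cat > h.py <<'E'
import numpy as np, cv2
from station import robot
def snap(n,f):
    c=robot.camera(n); cv2.imwrite(f'pics/{f}.png',c['image']); np.savez(f'pics/{f}.npz',**c); return c
def ray(c,uv,fish=False):
    K=np.array(c['mtx'],float); R=cv2.Rodrigues(np.array(c['rvec'],float))[0]; t=np.array(c['tvec'],float).ravel()
    x=(uv[0]-K[0,2])/K[0,0]; y=(uv[1]-K[1,2])/K[1,1]
    if fish:
        r=np.hypot(x,y); s=np.sin(r)/r if r>1e-9 else 1; d=np.array([x*s,y*s,np.cos(r)])
    else: d=np.array([x,y,1.])
    return -R.T@t, R.T@d
def onz(c,uv,z,fish=False):
    o,d=ray(c,uv,fish); return o+d*(z-o[2])/d[2]
E
python3 - <<'E'
from h import *
a=[snap(n,n+'0')['image'] for n in ('scene','side','wrist')]
print(robot.read_state())
E
```

```text
{'clock': 0.15, 'q': array([-1.26090799e-01,  2.21045461e-01,  1.52736477e+00, -1.07492827e-05,
        1.39470699e+00, -1.26094678e-01]), 'joint_velocities': array([-3.16742329e-04, -2.73847726e-03, -3.69767462e-03,  7.46585345e-05,
       -2.63863761e-03,  1.54073192e-05]), 'effort': array([ 5.44750201e-04, -4.95191681e+01, -3.87881935e+01,  6.99610985e-02,
        5.31197037e-02, -7.11234907e-05]), 'tool_pos': array([6.24511814e+02, 6.01519573e-02, 2.21679544e+02]), 'tool_rot': array([ 7.07104536e-01,  7.07108616e-01, -4.71135001e-04, -5.99284861e-04]), 'contact_force': array([-0.12781343, -0.0253471 ,  0.08992061]), 'wrist_torque': array([-0.00714981, -0.00683842, -0.00698434]), 'finger_force': 0.0, 'finger_gap': 0.9970216034473888}
```

View pics/scene0.png

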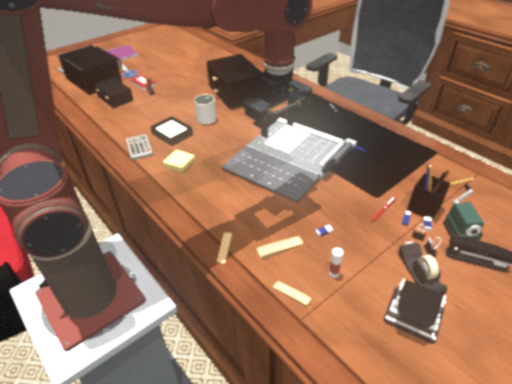

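View pics/side0.png

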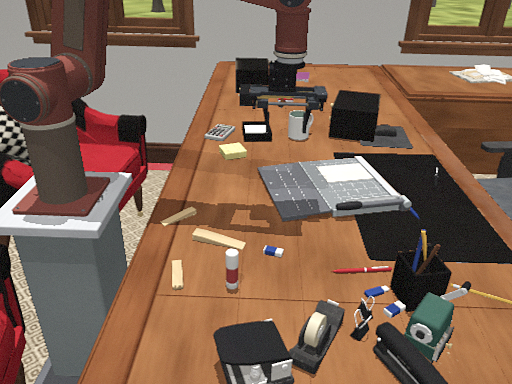

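View pics/wrist0.png

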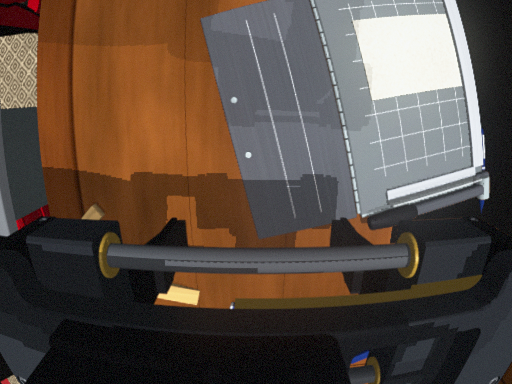

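The scene view shows three wooden wedges near (225,247), (280,246) and (292,293), with the eraser at (324,230) and the glue stick at (336,262). The wrist view shows the rivets at (234,100) and (248,155).

```bash
python3 - <<'E'
from h import *
for n in ('scene','side'):
    c=dict(np.load(f'pics/{n}0.npz')); im=c['image']; hsv=cv2.cvtColor(im,cv2.COLOR_BGR2HSV)
    m=cv2.inRange(hsv,(12,40,130),(32,165,255))
    cs,_=cv2.findContours(m,cv2.RETR_EXTERNAL,cv2.CHAIN_APPROX_NONE)
    for k in cs:
        if cv2.contourArea(k)<60: continue
        P=np.array([onz(c,p[0],6)[:2] for p in k],np.float32)
        r=cv2.minAreaRect(P)
        if max(r[1])>300: continue
        u=k.reshape(-1,2).mean(0)
        print(n,u.round(),np.round(r[0]),np.round(r[1]),round(r[2]),hsv[int(u[1]),int(u[0])], cv2.boxPoints(r).round().tolist())
c=dict(np.load('pics/wrist0.npz'))
g=cv2.cvtColor(c['image'],cv2.COLOR_BGR2GRAY)
R=[]
for u in [(234,100),(248,155)]:
    w=g[u[1]-6:u[1]+7,u[0]-6:u[0]+7].astype(float); w=np.clip(w-130,0,None); yy,xx=np.mgrid[-6:7,-6:7]
    p=(u[0]+(w*xx).sum()/w.sum(),u[1]+(w*yy).sum()/w.sum()); R.append(onz(c,p,18,True)); print(p,R[-1])
for u in [(203,18),(259,237)]: print('corner',onz(c,u,16.5,True))
for u in [(314,0),(359,215)]: print('hinge',onz(c,u,24,True))
d=R[1]-R[0]; print(np.linalg.norm(d),(R[0]+R[1])/2,c['mtx'])
E
```

```text
scene [ 22. 360.] [-191.  -66.] [ 81. 165.] 0 [ 20  59 229] [[-231.0, 16.0], [-231.0, -149.0], [-151.0, -149.0], [-151.0, 16.0]]
scene [191. 355.] [ 105. -288.] [214.  60.] 90 [ 23  33 249] [[75.0, -395.0], [134.0, -395.0], [135.0, -181.0], [75.0, -181.0]]
scene [ 34. 265.] [-78. 196.] [16. 85.] 2 [ 21  48 240] [[-87.0, 238.0], [-84.0, 154.0], [-68.0, 154.0], [-71.0, 239.0]]
scene [431. 265.] [ 720. -498.] [79. 53.] 56 [ 28  17 254] [[676.0, -516.0], [720.0, -545.0], [764.0, -479.0], [720.0, -450.0]]
scene [290. 282.] [ 402. -297.] [166. 122.] 80 [ 11 146 222] [[328.0, -368.0], [449.0, -389.0], [477.0, -226.0], [356.0, -205.0]]
scene [279. 249.] [ 461. -198.] [ 92. 145.] 75 [ 27  35 255] [[379.0, -223.0], [519.0, -262.0], [544.0, -173.0], [404.0, -135.0]]
scene [227. 244.] [359. -93.] [128.  53.] 47 [ 17  99 223] [[296.0, -122.0], [335.0, -158.0], [422.0, -64.0], [384.0, -28.0]]
scene [260. 233.] [ 453. -120.] [36. 48.] 87 [ 11 141 137] [[428.0, -136.0], [476.0, -139.0], [478.0, -103.0], [430.0, -100.0]]
scene [231. 200.] [484.  51.] [103.  76.] 71 [ 12 143 230] [[432.0, 14.0], [503.
[... 1190 characters left out ...]
[178. 182.] [313.  96.] [206.  66.] 90 [ 12 151 171] [[280.0, -7.0], [346.0, -7.0], [347.0, 199.0], [281.0, 200.0]]
(np.float64(233.66224840451645), np.float64(99.48895434462445)) [594.15007652  87.30144831  18.        ]
(np.float64(247.89840925524223), np.float64(154.442154736081)) [611.16025376  19.1296834   18.        ]
corner [555.47237682 194.13133359  16.5       ]
corner [625.01122309 -92.68307514  16.5       ]
hinge [692.30535582 216.49346221  24.        ]
hinge [758.78036511 -59.49169344  24.        ]
70.26190761487685 [602.65516514  53.21556586  18.        ] [[297.31863964   0.         258.23067333]
 [  0.         297.31863964 190.36332483]
 [  0.           0.           1.        ]]
```

```bash
python3 - <<'E'
from h import *
c=dict(np.load('pics/wrist0.npz')); print(ray(c,(258,190),True))
for u in [(258,252),(302,240),(280,246),(324,230)]: print(onz(dict(np.load('pics/scene0.npz')),u,8))
robot.move_ptp([460,-330,260],robot.read_state()['tool_rot']); c=snap('wrist','wrist1'); print(ray(c,(258,190),True))
print(robot.read_state()['clock'])
E
```

```text
(array([624.7252869 ,  73.18517888, 383.40478351]), array([-0.00276001, -0.26335584, -0.96469481]))
[ 405.63973012 -169.43731887    8.        ]
[ 526.04906882 -216.88780837    8.        ]
[ 465.05743883 -192.85244093    8.        ]
[ 600.04229689 -231.10127134    8.        ]
(array([ 460.7271964 , -256.14424473,  421.75026045]), array([-0.00211295, -0.26288139, -0.96482584]))
1.5833
```

View pics/wrist1.png

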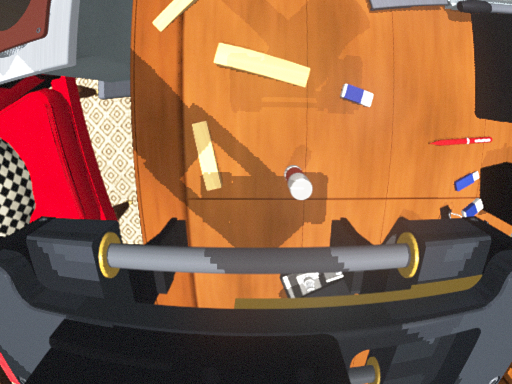

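The largest wedge is at (262,64), running from (216,52) to (308,77), and stands clear of everything. I need to know which end is thin.

```bash
python3 - <<'E'
from h import *
c=dict(np.load('pics/wrist1.npz')); im=c['image']; hsv=cv2.cvtColor(im,cv2.COLOR_BGR2HSV)
m=cv2.inRange(hsv,(15,30,120),(35,140,255)); 
cs,_=cv2.findContours(m,cv2.RETR_EXTERNAL,cv2.CHAIN_APPROX_NONE)
for k in cs:
    u=k.reshape(-1,2).mean(0)
    if cv2.contourArea(k)<150 or u[1]>210 or u[0]<150: continue
    for z in (0,9,17.5):
        P=np.array([onz(c,p[0],z,True)[:2] for p in k],np.float32); r=cv2.minAreaRect(P)
        print(u.round(),z,np.round(r[0],1),np.round(r[1],1),round(r[2],1),cv2.boxPoints(r).round().tolist())
    print(cv2.approxPolyDP(k,3,True).reshape(-1,2).tolist())
a=cv2.resize(im[30:200,180:400],None,fx=3.5,fy=3.5,interpolation=cv2.INTER_NEAREST)
s=dict(np.load('pics/side0.npz'))['image'][215:295,160:290]
s=cv2.resize(s,None,fx=4,fy=4); cv2.imwrite('pics/a.png',a[:300]);cv2.imwrite('pics/both.png',np.vstack([a[:270,:520],s]))
E
```

```text
[206. 155.] 0 [ 384.5 -319.7] [ 25.5 101. ] 12.6 [[361.0, -273.0], [383.0, -372.0], [408.0, -366.0], [386.0, -268.0]]
[206. 155.] 9 [ 386.1 -318.3] [24.9 98.8] 12.6 [[363.0, -273.0], [385.0, -369.0], [409.0, -364.0], [388.0, -267.0]]
[206. 155.] 17.5 [ 387.6 -317. ] [24.4 96.8] 12.6 [[365.0, -272.0], [386.0, -367.0], [410.0, -362.0], [389.0, -267.0]]
[[202, 121], [192, 127], [208, 190], [220, 187], [207, 124]]
[262.  64.] 0 [ 464.7 -188.3] [ 32.8 134.5] 75.2 [[396.0, -187.0], [526.0, -221.0], [534.0, -190.0], [404.0, -155.0]]
[262.  64.] 9 [ 464.7 -189.8] [ 32.1 131.6] 75.2 [[397.0, -188.0], [524.0, -222.0], [532.0, -191.0], [405.0, -157.0]]
[262.  64.] 17.5 [ 464.6 -191.1] [ 31.5 128.9] 75.2 [[398.0, -190.0], [523.0, -223.0], [531.0, -192.0], [406.0, -159.0]]
[[218, 44], [216, 64], [305, 86], [308, 67]]
[173.  12.] 0 [ 335.4 -100.2] [69.4 26. ] 41.6 [[301.0, -113.0], [318.0, -133.0], [370.0, -87.0], [353.0, -67.0]]
[173.  12.] 9 [ 338.1 -103.5] [68.  25.5] 41.6 [[304.0, -117.0], [321.0, -136.0], [372.0, -90.0], [355.0, -71.0]]
[173.  12.] 17.5 [ 340.6 -106.6] [66.6 25. ] 41.6 [[307.0, -119.0], [324.0, -138.0], [374.0, -94.0], [357.0, -75.0]]
[[196, 0], [173, 0], [153, 24], [161, 31]]
```

View pics/both.png

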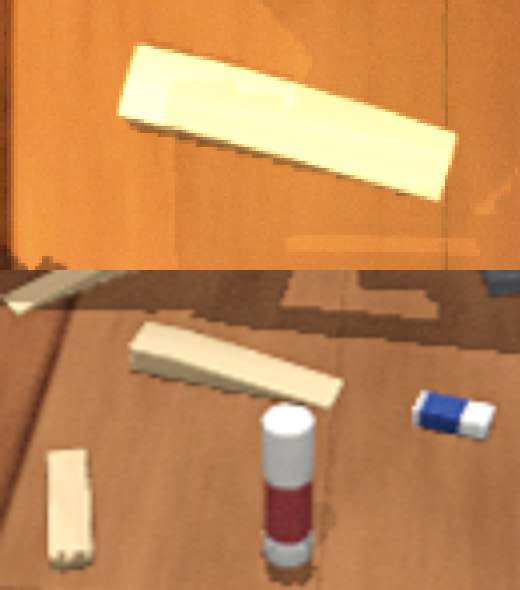

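The thick end is on the left, towards the robot, and the nose is near (528,-205). I'll grasp the tail, carry it to about 25 mm short of the wing edge, set it down and regrip so that it lies flat.

```bash
cat >> h.py <<'E'
from scipy.spatial.transform import Rotation as Rn
def q(psi):
    c,s=np.cos(psi),np.sin(psi)
    return Rn.from_matrix(np.array([[c,s,0],[s,-c,0],[0,0,-1]])).as_quat()
def st(m=''):
    s=robot.read_state(); print(m,'t',round(s['clock'],2),'pos',s['tool_pos'].round(1),'F',s['contact_force'].round(2),'gap',round(s['finger_gap']*87,1),'ff',round(s['finger_force'],1)); return s
E
python3 - <<'E'
from h import *
p=-0.257; d=np.array([np.cos(p),np.sin(p)]); t=np.array([464.7,-189.8])-50.7*d
robot.move_gripper(0.65)
robot.move_ptp([*t,90],q(p)); st('above')
print(robot.servo_line([*t,4],max_speed=60,contact_N=6)); st('down')
robot.move_gripper(0.0,25); st('grip')
robot.servo_line([*t,50],max_speed=80); st('lift')
snap('wrist','w2'); snap('side','s2')
E
python3 - <<'E'
import cv2,numpy as np
a=cv2.imread('pics/w2.png'); b=cv2.imread('pics/s2.png')[120:320,100:420]
cv2.imwrite('pics/c2.png',np.vstack([cv2.resize(a,(400,300)),cv2.resize(b,(400,250))]))
E
```

```text
above t 4.15 pos [ 416.1 -177.3   90.4] F [-0.58  0.59  0.79] gap 56.6 ff 0.0
False
down t 5.73 pos [ 416.  -177.1    4.4] F [-0.27  0.23  0.07] gap 57.0 ff 0.0
grip t 6.32 pos [ 415.7 -176.9    4.1] F [-0.63 -0.12  0.36] gap 30.1 ff 25.0
lift t 7.04 pos [ 415.4 -176.8   49.8] F [ 0.55  0.39 -0.94] gap 29.7 ff 25.0
```

View pics/c2.png

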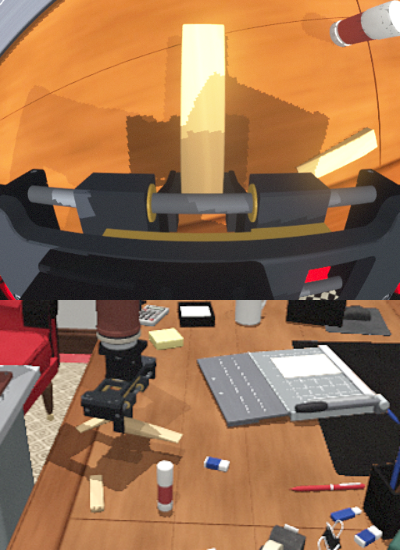

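The wedge is held straight along tool x, at column 202 of the reduced wrist view, and hangs level. Next I carry it to the pre-insertion pose.

```bash
python3 - <<'E'
from h import *
p=0.243; d=np.array([np.cos(p),np.sin(p)]); t=np.array([590.5,50.5])-(25+115.7)*d
robot.move_ptp([*t,60],q(p)); st()
robot.servo_line([*t,10],max_speed=80)
print(robot.servo_line([*t,3],max_speed=15,contact_N=3)); st('set')
robot.move_gripper(0.45); robot.servo_line([*t,3.5],max_speed=20); robot.pause(.3); st('open')
robot.move_gripper(0.0,35); st('regrip')
c=snap('wrist','w3')
E
```

```text
t 7.95 pos [453.8  16.1  59.7] F [-0.18 -0.14 -1.09] gap 29.5 ff 25.0
True
set t 9.17 pos [454.2  16.7   4. ] F [0.2  0.17 5.1 ] gap 29.6 ff 25.0
open t 10.23 pos [453.9  16.7   3.5] F [-0.07  0.03  0.95] gap 38.9 ff 0.0
regrip t 10.59 pos [453.9  16.6   3.5] F [-0.    0.85  0.32] gap 29.9 ff 35.0
```

View pics/w3.png

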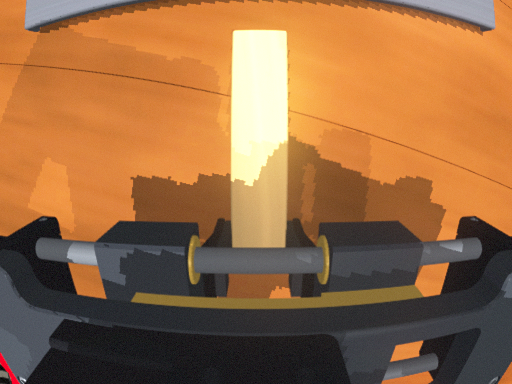

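The nose at (260,30) is centred on the wing edge, whose corners are at (27,28) and (495,28), and it points straight in. I'll push in now, with small steps checked by force.

```bash
cat > push.py <<'E'
from h import *
import sys
p=0.243; d=np.array([np.cos(p),np.sin(p)]); t=np.array([590.5,50.5])-(25+115.7)*d
def F():
    v=[robot.read_state()['contact_force']]
    for _ in range(3): robot.pause(.02); v.append(robot.read_state()['contact_force'])
    f=np.mean(v,0); return -f[:2]@d, f[1]*d[0]-f[0]*d[1], f[2]
def adv(a,v,N=None): return robot.servo_line([*(t+a*d),3.5],max_speed=v,contact_N=N)
E
python3 - <<'E'
from push import *
print(adv(29,30,8),np.round(F(),2)); robot.pause(.15)
a=29
while a<130:
    h=adv(a+3,25,7); a+=3; f=F(); s=robot.read_state()
    print(a,round((s['tool_pos'][:2]-t)@d,1),np.round(f,2),round(s['tool_pos'][2],2),h)
    if f[0]>8.5 or h or s['clock']>40: break
st()
E
```

```text
False [ 0.17  0.12 -0.21]
32 32.2 [-0.28 -0.    0.37] 3.52 False
35 35.2 [-0.41 -0.63  0.29] 3.53 False
38 38.2 [-0.18 -0.58  0.72] 3.5 False
41 41.2 [ 0.01 -0.23  1.63] 3.49 False
44 44.1 [ 0.14 -0.27  2.13] 3.48 False
47 47.1 [0.04 0.13 1.9 ] 3.52 False
50 50.1 [ 0.34 -0.02  2.13] 3.54 False
53 52.5 [ 3.4  -0.63  5.81] 3.49 False
56 53.7 [-0.6   0.16  2.93] 3.5 True
 t 14.75 pos [506.   29.7   3.5] F [0.97 0.7  3.39] gap 29.8 ff 35.0
```

```bash
python3 - <<'E'
from push import *
a=53.7
while a<130:
    h=adv(a+1.2,15,9); a+=1.2; f=F(); s=robot.read_state()
    print(round(a,1),round((s['tool_pos'][:2]-t)@d,1),np.round(f,2),round(s['tool_pos'][2],2),round(s['finger_gap']*87,1),h)
    if f[0]>8 or h or a>66: break
st()
snap('wrist','w4')
c=snap('side','s4')['image'][140:260,140:400]
cv2.imwrite('pics/c4.png',cv2.resize(c,(780,360)))
E
```

```text
54.9 53.7 [0.84 0.45 4.47] 3.52 29.8 True
 t 15.01 pos [506.1  29.7   3.5] F [-1.79  0.73  3.37] gap 29.8 ff 35.0
```

View pics/c4.png

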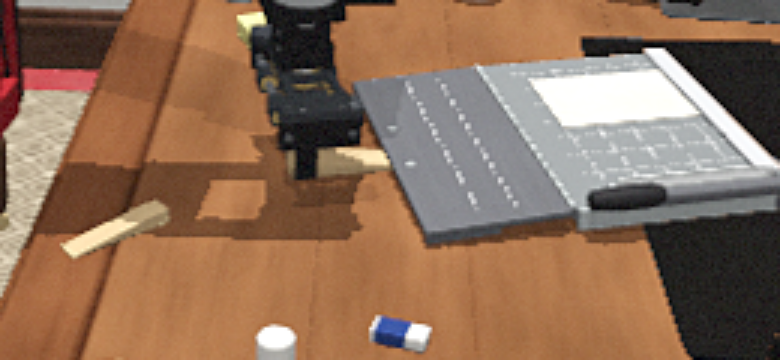

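The nose is under the edge and pointing straight in. The upward load on the tool suggests the grip presses the wedge down, so I'll regrip to clear that and push in fine steps.

```bash
python3 - <<'E'
from push import *
a=53.7
robot.move_gripper(0.45); print('open',np.round(F(),2)); robot.move_gripper(0.0,35); robot.pause(.1); print(np.round(F(),2))
while a<130:
    adv(a+.4,8); a+=.4; f=np.array(robot.read_state()['contact_force']); f=(-f[:2]@d,f[2]); s=robot.read_state()
    print(round(a,1),round((s['tool_pos'][:2]-t)@d,2),np.round(f,2),round(s['tool_pos'][2],2))
    if f[0]>10 or a>62: break
st()
E
```

```text
open [-0.46 -0.03 -0.01]
[ 0.33 -0.35  0.33]
54.1 53.45 [4.03 2.61] 3.3
54.5 53.65 [4.43 3.97] 3.33
54.9 53.93 [5.39 3.  ] 3.32
55.3 54.3 [6.08 3.28] 3.33
55.7 54.62 [6.   3.94] 3.31
56.1 55.06 [4.7  4.18] 3.35
56.5 55.43 [5.45 3.84] 3.33
56.9 55.81 [6.11 4.39] 3.33
57.3 56.23 [5.52 3.97] 3.34
57.7 56.6 [5.98 4.48] 3.31
58.1 57.0 [5.23 3.71] 3.31
58.5 57.37 [6.25 4.78] 3.31
58.9 57.78 [5.06 4.02] 3.31
59.3 58.17 [5.53 4.85] 3.31
59.7 58.58 [5.91 3.39] 3.32
60.1 58.98 [5.69 3.96] 3.31
60.5 59.39 [6.24 4.18] 3.31
60.9 59.79 [5.56 4.6 ] 3.32
61.3 60.17 [6.13 4.74] 3.3
61.7 60.57 [5.99 4.62] 3.3
62.1 60.96 [5.35 4.19] 3.32
 t 21.43 pos [513.   31.5   3.3] F [-5.21 -1.19  4.19] gap 29.5 ff 35.0
```

```bash
python3 - <<'E'
from push import *
a=62.1; L=[]
while a<130:
    b=.7 if not L or L[-1][2]<8 else .25
    a+=b; adv(a,12 if b>.5 else 6); s=robot.read_state(); f=s['contact_force']
    L.append((a,(s['tool_pos'][:2]-t)@d,-f[:2]@d,f[2],s['clock']))
    if L[-1][2]>8 or len(L)%6==0: print(np.round(L[-1],2))
    if L[-1][2]>13 or s['clock']>48: break
print(np.round(F(),2)); st()
E
```

```text
[66.3  65.33  6.05  4.04 22.93]
[70.5  69.56  5.38  4.54 24.43]
[74.7  73.71  5.5   3.37 25.93]
[78.9  77.97  5.66  3.42 27.43]
[83.1  82.13  4.98  4.08 28.93]
[87.3  86.33  5.05  4.54 30.43]
[91.5  90.56  5.97  3.92 31.93]
[95.7  94.81  6.18  4.26 33.43]
[ 9.990e+01  9.975e+01  3.390e+00 -2.000e-02  3.493e+01]
[102.   100.29   9.45   5.54  35.68]
[102.25 100.25  11.31   7.87  35.93]
[102.5  100.29  12.02   8.08  36.18]
[102.75 100.3   14.19   9.24  36.43]
[13.48  0.38  9.39]
 t 36.48 pos [551.2  40.9   3.3] F [-13.13  -2.87  10.57] gap 29.7 ff 35.0
```

It has reached the hard stop at 13.5 N, but part of that is down-load through the grip. I'll regrip to relieve it and push up to the target again.

```bash
python3 - <<'E'
from push import *
robot.move_gripper(0.45); robot.pause(.2); s=st('open'); a=(s['tool_pos'][:2]-t)@d; z=s['tool_pos'][2]; print(a)
robot.servo_line([*(t+100.3*d),z],max_speed=10); robot.move_gripper(0.0,40); robot.pause(.2); print(np.round(F(),2))
a=100.3
for i in range(22):
    a+=.25; robot.servo_line([*(t+a*d),3.6],max_speed=6); s=robot.read_state(); f=s['contact_force']; fx=-f[:2]@d
    print(round(a,2),round((s['tool_pos'][:2]-t)@d,2),round(s['tool_pos'][2],2),round(fx,2),round(f[2],2),[round((fx-m*(.6+f[2]))/(2*m+.143)*np.hypot(1,m),1) for m in(.54,.66)])
    if fx>14.3: break
f=F();print(np.round(f,2)); st()
E
```

```text
open t 37.2 pos [553.7  41.4   3.5] F [ 0.21 -0.08  0.11] gap 38.9 ff 0.0
102.82918924823414
[ 0.32 -0.14  0.06]
100.55 100.32 3.53 0.83 0.77 [np.float64(0.1), np.float64(-0.1)]
100.8 100.36 3.54 4.23 2.96 [np.float64(2.1), np.float64(1.5)]
101.05 100.36 3.54 5.18 4.64 [np.float64(2.2), np.float64(1.4)]
101.3 100.35 3.52 6.04 4.99 [np.float64(2.8), np.float64(1.9)]
101.55 100.34 3.51 7.4 5.71 [np.float64(3.7), np.float64(2.7)]
101.8 100.35 3.52 7.39 7.36 [np.float64(2.9), np.float64(1.8)]
102.05 100.35 3.5 9.07 6.6 [np.float64(4.8), np.float64(3.5)]
102.3 100.36 3.5 9.42 9.25 [np.float64(3.8), np.float64(2.4)]
102.55 100.36 3.51 10.44 9.81 [np.float64(4.5), np.float64(2.9)]
102.8 100.38 3.51 12.63 10.89 [np.float64(6.0), np.float64(4.1)]
103.05 100.35 3.49 13.2 11.54 [np.float64(6.2), np.float64(4.3)]
103.3 100.37 3.51 13.99 12.7 [np.float64(6.3), np.float64(4.3)]
103.55 100.36 3.5 15.16 13.02 [np.float64(7.3), np.float64(5.1)]
[15.05 -1.27 13.12]
 t 41.5 pos [551.3  40.8   3.5] F [-13.91  -4.98  12.81] gap 29.8 ff 40.0
```

```bash
python3 - <<'E'
from push import *
a=103.55; z=3.6
for i in range(25):
    f=F(); fx,fz=f[0],f[2]; e=[round(float((fx-m*(.6+fz))/(2*m+.143)*np.hypot(1,m)),1) for m in(.54,.66)]
    s=robot.read_state(); print(round(a,2),round(z,2),round((s['tool_pos'][:2]-t)@d,2),round(s['tool_pos'][2],2),round(fx,2),round(fz,2),e)
    if e[0]>10.5 or s['clock']>54: break
    if fz>3: z+=.2
    elif fx<14: a+=.2
    else: break
    robot.servo_line([*(t+a*d),z],max_speed=6)
st()
E
```

```text
103.55 3.6 100.37 3.49 14.65 13.45 [6.6, 4.4]
103.55 3.8 100.44 3.5 14.08 11.38 [7.1, 5.1]
103.55 4.0 100.42 3.51 13.26 10.19 [6.9, 5.0]
103.55 4.2 100.51 3.53 12.1 7.9 [7.0, 5.3]
103.55 4.4 100.53 3.5 11.15 6.5 [6.8, 5.3]
103.55 4.6 100.62 3.54 10.16 4.59 [6.8, 5.5]
103.55 4.8 100.65 3.51 9.32 2.51 [7.1, 6.0]
103.75 4.8 100.66 3.52 9.87 3.29 [7.2, 6.0]
103.75 5.0 100.76 3.55 8.7 1.47 [7.0, 6.0]
103.95 5.0 100.76 3.55 9.78 2.65 [7.5, 6.3]
104.15 5.0 100.74 3.53 10.06 3.26 [7.4, 6.2]
104.15 5.2 100.86 3.57 9.06 0.94 [7.6, 6.6]
104.35 5.2 100.83 3.52 10.29 2.22 [8.1, 6.9]
104.55 5.2 100.82 3.52 10.66 2.51 [8.3, 7.0]
104.75 5.2 100.85 3.54 11.88 3.09 [9.2, 7.7]
104.75 5.4 100.94 3.54 10.25 1.01 [8.7, 7.5]
104.95 5.4 100.98 3.57 11.73 2.15 [9.5, 8.1]
105.15 5.4 100.97 3.55 12.48 2.74 [9.9, 8.4]
105.35 5.4 100.94 3.53 13.37 3.85 [10.2, 8.5]
105.35 5.6 101.13 3.52 10.96 1.23 [9.3, 8.0]
105.55 5.6 101.13 3.54 11.92 1.87 [9.8, 8.4]
105.75 5.6 101.13 3.53 12.78 2.78 [10.2, 8.6]
105.95 5.6 101.18 3.56 13.67 3.86 [10.5, 8.8]
105.95 5.8 101.28 3.54 12.4 1.17 [10.6, 9.2]
 t 48.45 pos [552.2  41.4   3.5] F [-11.37  -5.3    1.13] gap 29.7 ff 40.0
```

```bash
python3 - <<'E'
from push import *
robot.servo_line([*(t+101.7*d),3.7],max_speed=12); print(np.round(F(),2))
robot.move_gripper(0.5); st('open')
s=robot.read_state()['tool_pos']; robot.servo_line([s[0],s[1],90],max_speed=80)
robot.servo_line([*(t+60*d),160],max_speed=150); robot.pause(.3); st()
snap('wrist','w5'); c=snap('side','s5')['image'][140:260,140:400]
w=cv2.imread('pics/w5.png')[0:230]
cv2.imwrite('pics/c5.png',np.vstack([cv2.resize(c,(600,277)),cv2.resize(w,(600,270))]))
E
```

```text
[5.27 1.43 2.95]
open t 49.63 pos [552.8  41.1   3.7] F [-0.58 -1.07 -0.54] gap 43.3 ff 0.0
 t 51.85 pos [511.9  31.2 159.1] F [ 0.08 -0.41 -0.61] gap 43.4 ff 0.0
```

View pics/c5.png

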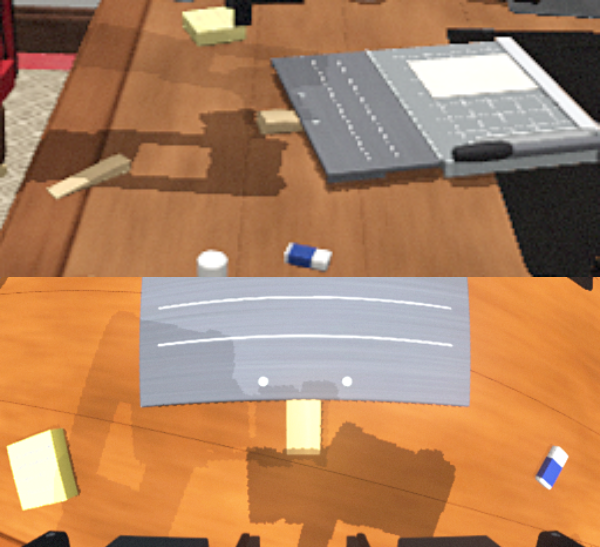

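The wedge is centred between the rivets at (263,381) and (347,381), straight and flat. The wing is level with the bed and the gripper is clear, so I'm handing in.

```bash
python3 -c "
from station import robot
print(robot.job_done())"
```

```text
the job is handed in; nothing more can be done
None
```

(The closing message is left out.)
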